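# Set the iris of the microscope's light base

## Robot

A 7-joint arm with a two-finger parallel gripper is mounted at the origin on the work surface. World frame = base frame: x ahead of the robot, y to its left, z up, the work surface at z = 0. Lengths are in m, angles in rad, forces in N, time in s.
With the tool pointing down it reaches from about 0.4 to 0.85 m from the base axis. Payload 4.5 kg.
Tool frame: the origin (TCP) lies between the finger pads; the fingertips stand bot.tcp_to_tips ahead of it and the grasp point (between the pads) lies 11 mm behind it (bot.tcp_to_tips is the distance from the TCP to the fingertips, in m); x points along the fingers, z is the direction in which the jaws open and shut, and the axes are right-handed (so a half turn about x gives the same grasp; the last joint's range is limited). The gripper opens to 88 mm and grips with 3 to 60 N. Pads are 18 mm wide; open, the fingers measure 123 mm over their backs; the gripper's body (75 mm by 187 mm) begins 45 mm behind the grasp point.
Start: joints at [1.231, 0.689, -0.195, 1.565, 0.157, 0.902, -0.215], TCP at [0.228, -0.582, 0.209] pointing down, gripper open.
Joint ranges: [-3.01, 3.01], [-0.46, 2.08], [-1.47, 1.51], [0.13, 2.56], [-1, 4.14], [0.04, 2.09], [-2.66, 2.66]. Speed limits (rad/s): [2.57, 2.57, 3.14, 3.14, 3.14, 3.14, 3.14].

## Interface

Orientations are given as a unit quaternion [w, x, y, z].
In Python, from workcell import bot gives the robot as it stands. The module is installed in compiled form; this text tells all that it offers.
- The arm moves only by the shell command python3 -m jog 'ROWS'. ROWS is text: rows parted by semicolons, each of 7 numbers parted by spaces: the turn, a rotation vector about the tool's x, y, z in rad, then the shift along the tool's x, y, z in mm, then the closure, from -1 (fully open) to 1 (shut), so that 0 is half open. In form: ax ay az tx ty tz jaw; .... A call has exactly 5 rows; each row shifts and turns the commanded pose from where the row before left it, along the tool's axes as they then stand; what a row does not reach is not made up. A row lasts 1/8 s, in which the tool goes at most 62.5 mm and 10.7 degrees, less where a joint would pass 70% of its speed; a pose out of reach is approached as far as the arm can. A call is refused whole if a number of a shift passes 62.5 or a number of a turn 0.188, either way. A call with a gripper value outside its range is refused whole. The fingers move at their own pace and stop on an object; the grip force is fixed at half the most. Time passes only in rows, so rows that do not move let the fingers close, or fill a call up. It gives the time, the measured TCP pose, the force and the opening at its end, in the units of the state.
- bot.read_state(): the state, without advancing time (a new reading comes with each control period).
- bot.capture(name): name is "scene" or "top" or "wrist"; returns a dict with "frame" (420x560x3 uint8, red, green, blue), "intrinsics" (3x3 intrinsics, pixels), "R" (3x3) and "t" (3): a world point X has camera coordinates R X + t. Camera axes: x right, y down, z forward; pixel columns grow to the right and rows downward; lengths in m; the calibration is good to about 2 mm. A picture is of the moment at which its call begins. There is no depth.
- bot.job_done(): hands the job in, once; it reports no verdict.
The state is a dict: "time_s": time; "q": joint angles; "qvel": joint speeds; "joint_efforts": joint torques, N m; "tcp_pos": TCP position; "tcp_rot": TCP orientation; "ft_force": force on the tool from outside, world axes, zero at the start; "torque": the same for the moment, N m; "grip_width": finger opening in m.
Only numpy, scipy, OpenCV 4.12 (cv2) and the standard library are available. Lean on these libraries where they do the work, as an engineer would, in place of code of your own. Each camera call takes 0.05 s, during which the arm holds its last target.

## Task

Push the upright lever on the round light base along its arc with the fingertips, without pinching it, until the yellow pointer is lined up with the red mark on the scale, and leave it there. Then press the green lamp button all the way down and let it come up again. Leave the dish on the glass and everything else on the bench where it is.

Things in the scene. Friction and masses are not known exactly. Their poses are not given: they have to be found in the camera images.
- light_base: white round light base of a microscope, fixed to the table: drum 250 across, 50 high, with a grey scale band on top of radius 118. Origin at the centre of its underside; z up is the ring's axis. In its own axes x and y, the button pod (75 x 85, 46 high) is centred at x +70, y +115; a raised glass disc (radius 60, top 60 above the table) lies in the middle
- iris (a joint): angle of the black iris ring (radius 88, its top 58 above the table) about the light base's axis, counter-clockwise from above positive, stops at -1.2 and 1.2 rad. At 0 the lever points to the light base's own -x. It turns stiffly (about 1 N at the lever) and stays where it is left. It starts well on the negative side of the red mark, so it has to be pushed counter-clockwise seen from above
- lever (a point): middle of the flat lever (yellow core between two aluminium side plates) that stands up from the ring, 78 from the ring's axis: 24 long radially, 12 thick along the arc (two side faces, 20 x 30 each), its top 94 above the table; this point is 76 above the table. Its frame turns with the ring: x points to the ring's axis, y along the arc (clockwise from above), z up. Its +y side face is the one to push on
- pointer (a point): outer tip of the yellow pointer on the ring, under and beyond the lever, at radius 96, 54 above the table
- marker (a joint): angle of the red mark on the scale, measured like joint iris; the mark cannot be moved
- red_mark (a point): inner end of the red mark, a bar 8 wide and 18 long (radially) lying on the scale band; this point is at radius 96, 54 above the table: it coincides with point pointer when the iris angle equals the marker angle
- lamp (a joint): travel of the green lamp button: 0 up, 0.006 m fully down; springs back; 1.2 N to start, 4 N fully down
- lamp_top (a point): centre of the top of the green button (28 across, in a black collar 44 across), 68 above the table when up
- dish: clear round sample dish, 50 across and 12 high, with a small green circuit chip in it, loose on the glass in the middle of the ring; origin under its centre
- fob: black key fob shell, 62 x 36 x 13, lying by the light base; origin under its centre
- spool: copper wire spool, 50 across, 38 high, standing by the light base; origin under its centre
- jar: amber jar, 44 across, 55 high, beyond the light base; origin under its centre
- pot: blue open pot, 44 across, 40 high, far left; origin under its centre
- driver: orange screwdriver, 170 long, lying at the right; origin under its middle
- tweezers: steel tweezers, 120 long, lying at the left; origin under the middle
Not all that is in view belongs to the job. Of the things like the tweezers, leave any that is pink; of the rest the larger one is meant. Several things look just like the jar: the one meant starts farthest from the robot's base.

How it is judged:
On the way, in this order (a step that is already met when the one before it is completed fails the run):
1. the lever has been pushed until the pointer is on the red mark, and let go (horizontal distance between pointer and red_mark below 0.004 m and contact force between iris and the fingers below 0.1 N and velocity of joint iris between -0.05 and 0.05 rad/s), for 0.2 s.
2. the green button is pressed down (value of joint lamp above 0.0045 m and horizontal distance between pointer and red_mark below 0.004 m), for 0.05 s.
At the end, for the whole second after the job is handed in: the tip of the yellow pointer is within 4 mm of the middle of the red mark, the green button has been pressed (at least 4.5 of its 6 mm) after that and is up again, the dish is within 10 mm and all other loose things within 20 mm of where they started, at rest (horizontal distance between pointer and red_mark below 0.004 m and value of joint lamp below 0.001 m and linear speed of each of dish, fob, spool, jar, pot, driver, tweezers below 0.02 m/s and distance of dish from where it was at the start of the episode below 0.01 m and distance of each of fob, spool, jar, pot, driver, tweezers from where it was at the start of the episode below 0.02 m); the robot touches nothing.
It fails at once if the lever is pinched: both of its side faces pressed by the fingers at once (contact force between each of iris_c0, iris_c1 and the fingers above 1 N).
It fails at once if the dish is moved or lifted (distance of dish from where it was at the start of the episode above 0.01 m).
It fails at once if another loose thing is moved or lifted (distance of any of fob, spool, jar, pot, driver, tweezers from where it was at the start of the episode above 0.02 m).
It also fails if it takes over 51 s, if anything falls off the work surface, if the arm or the gripper's body presses on something with over 40 N, if the wrist force passes 120 N, or if a joint passes its speed limit or range.

## Working session

There is one attempt and no reset: what is moved stays moved. The work goes in short steps, Python scripts to look and compute and a shell command to move; the robot and the scene stay as the last step left them, time stands still between calls to the robot, and variables do not carry over. Pictures are saved under pics/ and viewed, and the job is handed in when it is done.

```bash
mkdir -p pics
python3 - <<'E'
from workcell import bot
import cv2,pickle
s=bot.read_state();print({k:s[k] for k in('time_s','tcp_pos','tcp_rot','ft_force','grip_width')},bot.tcp_to_tips)
for n in("scene","top"):
    c=bot.capture(n);pickle.dump(c,open(f'pics/{n}0.pkl','wb'));cv2.imwrite(f'pics/{n}0.png',c['frame'][:,:,::-1])
    print(n,c['intrinsics'],c['R'],c['t'])
E
```

```text
{'time_s': 0.0, 'tcp_pos': array([ 0.22793206, -0.58123772,  0.20783921]), 'tcp_rot': array([ 0.58366587,  0.39868365,  0.58476385, -0.39804113]), 'ft_force': array([-0.3722164 ,  0.34154046,  0.59528129]), 'grip_width': 0.08793652526528443} 0.008
scene [[388.2282805    0.         283.19128493]
 [  0.         388.2282805  212.38638992]
 [  0.           0.           1.        ]] [[-0.60602607  0.79531553 -0.01433917]
 [ 0.48726127  0.35692116 -0.79698416]
 [-0.62873592 -0.4899801  -0.60382998]] [ 0.31447037 -0.24667573  1.57998134]
top [[396.06326781   0.         282.94960358]
 [  0.         396.06326781 213.05118881]
 [  0.           0.           1.        ]] [[ 0.03862163 -0.99923628  0.0059345 ]
 [-0.97711699 -0.03900852 -0.20909502]
 [ 0.20916682  0.00227689 -0.97787732]] [0.01190533 0.59028773 1.10578881]
```

View pics/top0.png

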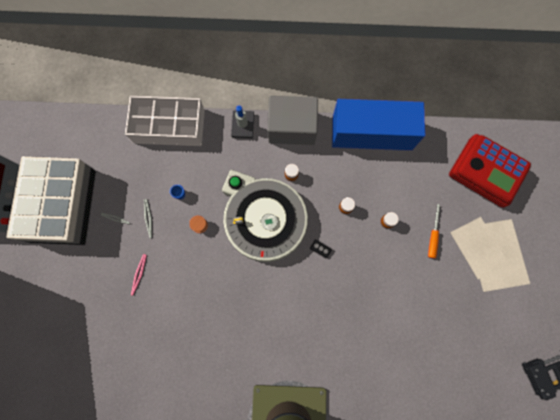

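View pics/scene0.png

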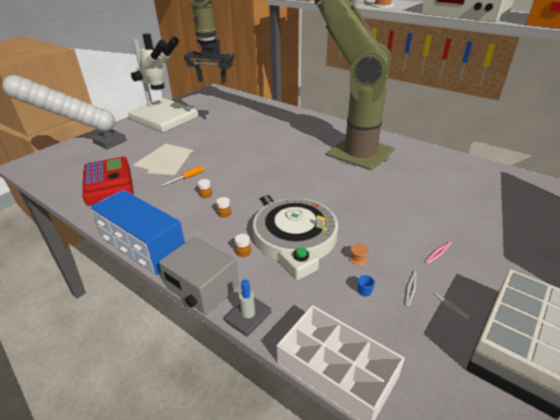

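Run:
```python
import cv2
a=cv2.imread('pics/top0.png');cv2.imwrite('pics/top0c.png',cv2.resize(a[160:280,185:345],None,fx=5,fy=5,interpolation=cv2.INTER_CUBIC))
b=cv2.imread('pics/scene0.png');cv2.imwrite('pics/scene0c.png',cv2.resize(b[180:300,235:395],None,fx=5,fy=5,interpolation=cv2.INTER_CUBIC))
```

```text
(no output)
```

View pics/top0c.png

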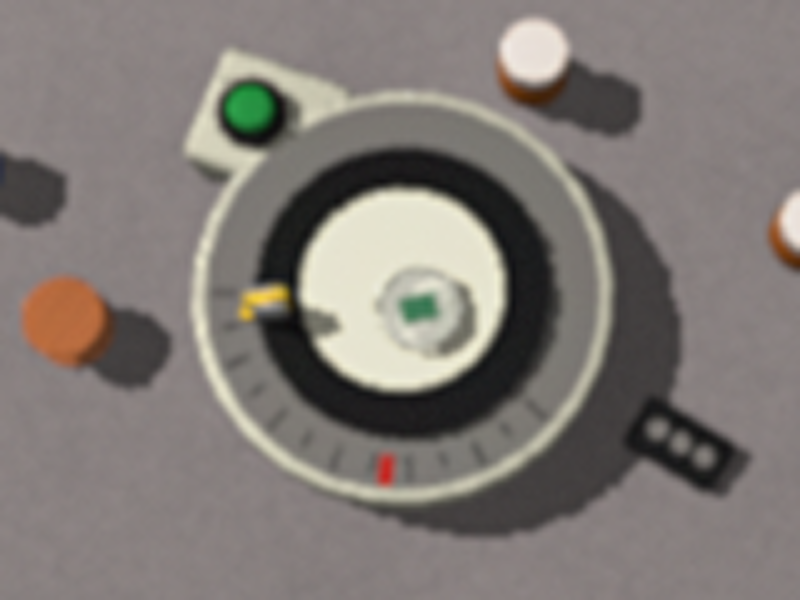

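View pics/scene0c.png

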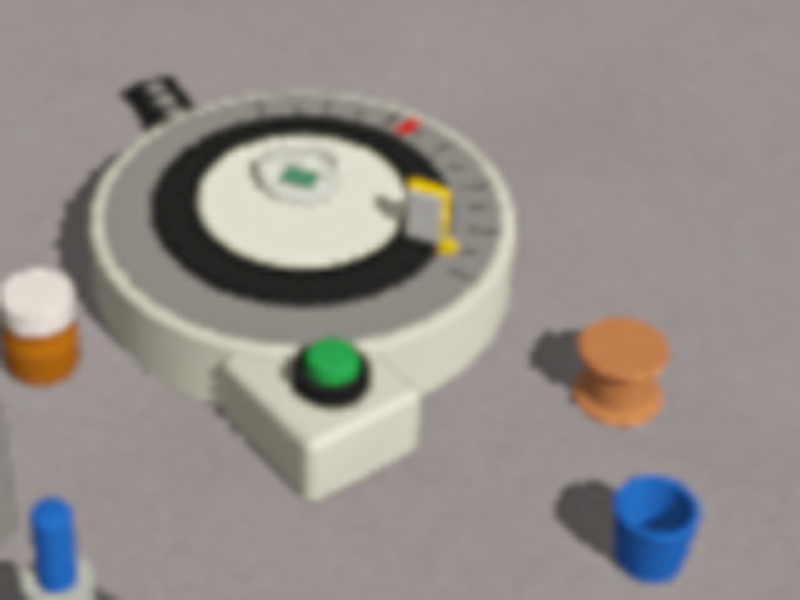

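```bash
cat > h.py <<'E'
import numpy as np,pickle
def back(c,u,v,z):
    K,R,t=c['intrinsics'],c['R'],c['t']
    d=R.T@np.linalg.solve(K,[u,v,1]); o=-R.T@t
    return o+d*(z-o[2])/d[2]
def proj(c,X):
    x=c['intrinsics']@(c['R']@np.asarray(X)+c['t']);return x[:2]/x[2]
def cr(u,v,x0,y0,s=5): return x0+(u+.5)/s-.5,y0+(v+.5)/s-.5
E
python3 - <<'E'
from h import *
c=pickle.load(open('pics/top0.pkl','rb'));s=pickle.load(open('pics/scene0.pkl','rb'))
for n,u,v,z in[('drum',403,297,.05),('ring',406,292.5,.058),('glass',403,290,.06),('red_in',387,456,.054),('red_out',385,484,.054),('ptr',243,316,.054),('button',250,107,.068),('levertop',265,298,.094),('dish',424,309,.066)]:
    print(n,back(c,*cr(u,v,185,160),z).round(4))
for n,u,v,z in[('glass',302,200,.06),('ring',303,209,.058),('drum',304,222,.05),('red_in',401,133,.054),('ptr',448,250,.054),('button',332,362,.068)]:
    print('S',n,back(s,*cr(u,v,235,180),z).round(4))
E
```

```text
drum [0.5718 0.0871 0.05  ]
ring [0.5731 0.0851 0.058 ]
glass [0.5741 0.0868 0.06  ]
red_in [0.4764 0.0917 0.054 ]
red_out [0.4601 0.092  0.054 ]
ptr [0.5559 0.1808 0.054 ]
button [0.6801 0.183  0.068 ]
levertop [0.5595 0.1637 0.094 ]
dish [0.562  0.0737 0.066 ]
S glass [0.5806 0.0915 0.06  ]
S ring [0.5851 0.0954 0.058 ]
S drum [0.5864 0.0972 0.05  ]
S red_in [0.4844 0.097  0.054 ]
S ptr [0.5625 0.181  0.054 ]
S button [0.6901 0.1901 0.068 ]
```

```bash
cat >> h.py <<'E'
from scipy.spatial.transform import Rotation as Ro
from workcell import bot
def tool(): 
    s=bot.read_state();w,x,y,z=s['tcp_rot'];return s,Ro.from_quat([x,y,z,w])
def plan(P,zdir):
    "print tool-axis shift (mm) in current frame and turn to down-pointing with tool z along zdir"
    s,R=tool();z=np.array([*zdir,0.]);z/=np.linalg.norm(z);x=np.array([0,0,-1.]);T=np.stack([x,np.cross(z,x),z],1)
    M=R.as_matrix();print('t',s['time_s'],'pos',np.round(s['tcp_pos'],4),'q',np.round(s['q'],2),'F',np.round(s['ft_force'],1),'w',round(s['grip_width'],4))
    print('tool z',M[:,2].round(3),'tool y',M[:,1].round(3))
    print('rotvec(tool)',(R.inv()*Ro.from_matrix(T)).as_rotvec().round(3))
    d=np.asarray(P)-s['tcp_pos'];print('shift cur frame',(M.T@d*1000).round(1),'shift target frame',(T.T@d*1000).round(1),'world',(d*1000).round(1))
C=np.array([.573,.0865])
def pose(th,back,r=.08):
    th=np.radians(th);t=np.array([-np.sin(th),np.cos(th)]);return C+r*np.array([np.cos(th),np.sin(th)])-back*t,t
E
python3 - <<'E'
from h import *
p,t=pose(100,.040);print(p,t)
plan([*p,.15],t);plan([*p,.15],-t)
E
```

```text
[0.59850046 0.17223055] [-0.98480775 -0.17364818]
t 0.1 pos [ 0.2279 -0.5813  0.2079] q [ 1.23  0.69 -0.19  1.57  0.16  0.9  -0.22] F [ 0.2  0.  -0.7] w 0.088
tool z [ 0.365 -0.931 -0.002] tool y [ 0.931  0.365 -0.   ]
rotvec(tool) [ 1.77e+00 -1.00e-03  2.00e-03]
shift cur frame [  58.8  620.2 -566.1] shift target frame [  57.9 -677.7 -495.8] world [370.6 753.5 -57.9]
t 0.1 pos [ 0.2279 -0.5813  0.2079] q [ 1.23  0.69 -0.19  1.57  0.16  0.9  -0.22] F [ 0.2  0.  -0.7] w 0.088
tool z [ 0.365 -0.931 -0.002] tool y [ 0.931  0.365 -0.   ]
rotvec(tool) [-1.372e+00 -2.000e-03 -1.000e-03]
shift cur frame [  58.8  620.2 -566.1] shift target frame [ 57.9 677.7 495.8] world [370.6 753.5 -57.9]
```

```bash
for i in 1 2 3; do python3 -m jog '0 0 0 2 41.3 -37.7 1;0 0 0 2 41.3 -37.7 1;0 0 0 2 41.3 -37.7 1;0 0 0 2 41.3 -37.7 1;0 0 0 2 41.3 -37.7 1'; done
python3 - <<'E'
from h import *
p,t=pose(100,.040)
plan([*p,.15],-t)
E
```

```text
time_s: 0.72
tcp_pos: [0.3522, -0.3292, 0.1984]
tcp_rot: [0.584, 0.399, 0.584, -0.398]
ft_force: [0.1, 0.5, 0.2]
grip_width: 0.0404
time_s: 1.35
tcp_pos: [0.4756, -0.0784, 0.1884]
tcp_rot: [0.584, 0.398, 0.584, -0.398]
ft_force: [1.0, 0.2, 0.1]
grip_width: 0.0002
time_s: 1.98
tcp_pos: [0.5988, 0.1724, 0.1782]
tcp_rot: [0.584, 0.398, 0.584, -0.399]
ft_force: [0.4, 0.1, 0.9]
grip_width: 0.0007
t 1.975 pos [0.5988 0.1724 0.1782] q [-0.32  0.72 -0.07  1.61  0.06  0.82 -1.61] F [0.4 0.1 0.9] w 0.0007
tool z [ 0.365 -0.931  0.   ] tool y [ 0.931  0.365 -0.001]
rotvec(tool) [-1.371e+00 -0.000e+00  1.000e-03]
shift cur frame [28.2 -0.3  0.1] shift target frame [28.2 -0.1 -0.3] world [ -0.3  -0.2 -28.2]
```

```bash
python3 -m jog '-0.171 0 0 0 0 0 1;-0.171 0 0 0 0 0 1;-0.171 0 0 0 0 0 1;-0.171 0 0 0 0 0 1;-0.171 0 0 0 0 0 1';python3 -m jog '-0.171 0 0 0 0 0 1;-0.171 0 0 0 0 0 1;-0.174 0 0 0 0 0 1;0 0 0 10 0 0 1;0 0 0 0 0 0 1'
python3 - <<'E'
from h import *
import cv2
p,t=pose(100,.040)
plan([*p,.08],-t)
for n in("top","wrist"):
    c=bot.capture(n);pickle.dump(c,open(f'pics/{n}1.pkl','wb'));f=c['frame'][:,:,::-1]
    cv2.imwrite(f'pics/{n}1.png',cv2.resize(f[160:280,185:345],None,fx=5,fy=5) if n=='top' else f)
E
```

```text
time_s: 2.6
tcp_pos: [0.5981, 0.1706, 0.1781]
tcp_rot: [0.697, 0.118, 0.697, -0.119]
ft_force: [0.3, 0.6, -0.2]
grip_width: 0.0001
time_s: 3.22
tcp_pos: [0.5975, 0.1702, 0.1672]
tcp_rot: [0.704, -0.061, 0.705, 0.06]
ft_force: [-0.4, 0.5, -0.1]
grip_width: 0.0003
t 3.225 pos [0.5975 0.1702 0.1672] q [-0.1   0.76 -0.46  1.61  0.41  0.87 -0.55] F [-0.4  0.5 -0.1] w 0.0003
tool z [ 0.985  0.17  -0.003] tool y [-0.17   0.985 -0.001]
rotvec(tool) [-0.003 -0.003  0.001]
shift cur frame [87.2  1.9  1.5] shift target frame [87.2  1.8  1.3] world [  1.    2.  -87.2]
```

View pics/top1.png

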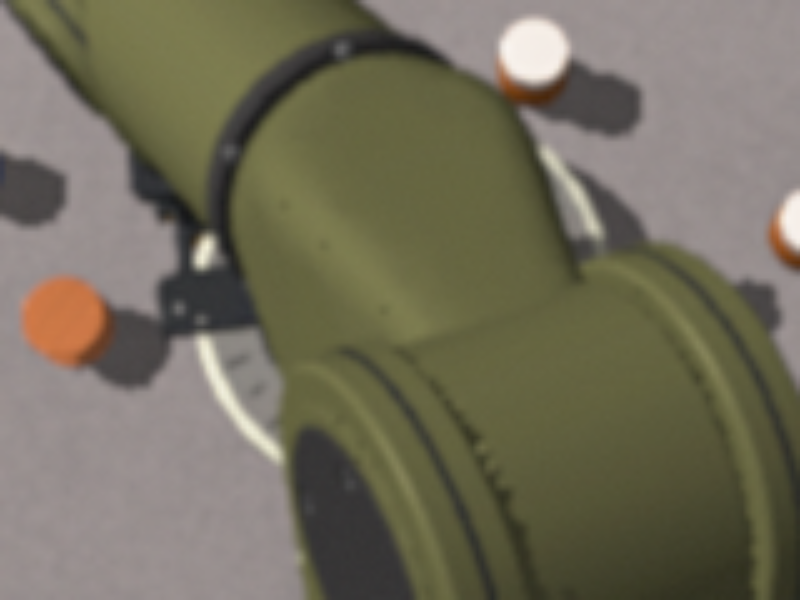

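View pics/wrist1.png

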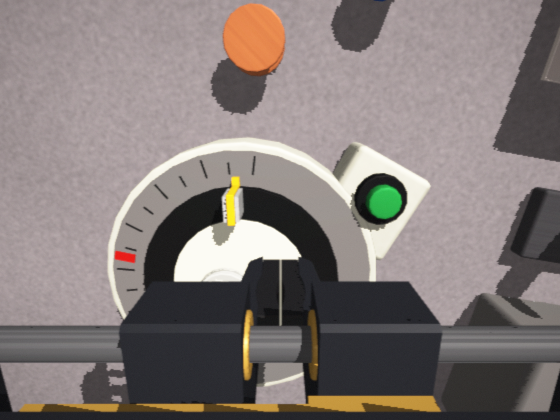

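Run:
```python
from h import *
from scipy.optimize import least_squares
import cv2
c=pickle.load(open('pics/wrist1.pkl','rb'))
P=np.array([back(c,u,v,.05)[:2] for u,v in [(108,255),(243,139),(376,262),(152,175),(330,174)]])
f=least_squares(lambda a:np.hypot(*(P-a).T)-.125,[.57,.08]);print('centre',f.x,f.fun)
cc=f.x
for n,u,v,z in [('ptr',236,180,.054),('red',134,258,.054),('redmid',125,257,.054),('btn',384,203,.068),('levtop',230,224,.094),('levtop_out',235,187,.094)]:
    X=back(c,u,v,z)[:2];d=X-cc;print(n,X.round(4),np.hypot(*d).round(4),np.degrees(np.arctan2(d[1],d[0])).round(1))
f=c['frame'][:,:,::-1];cv2.imwrite('pics/w1c.png',cv2.resize(f[130:290,100:300],None,fx=4,fy=4,interpolation=cv2.INTER_CUBIC))
```

```text
centre [0.57782449 0.08958387] [-0.00109726  0.00268579 -0.00241962 -0.00235123 -0.00029325]
ptr [0.5591 0.1821] 0.0944 101.5
red [0.4788 0.0964] 0.0993 176.0
redmid [0.4708 0.096 ] 0.1072 176.6
btn [0.6811 0.1868] 0.1419 43.3
levtop [0.5629 0.1568] 0.0688 102.5
levtop_out [0.5628 0.1854] 0.097 98.9
```

View pics/w1c.png

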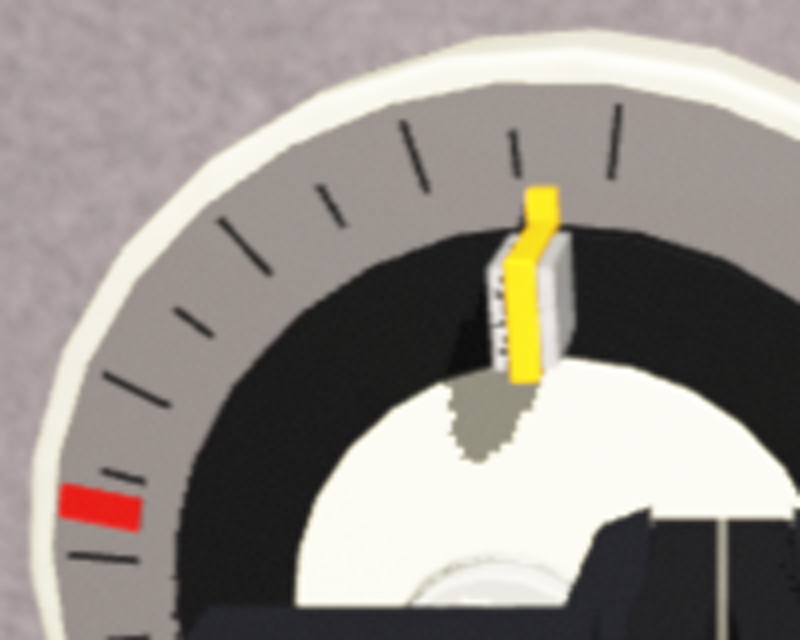

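```bash
sed -i 's/^C=.*/C=np.array([.574,.088])/' h.py; python3 -m jog '0 0 0 40 0 0 1;0 0 0 30 0 0 1;0 0 0 12 0 0 1;0 0 0 7 0 0 1;0 0 0 0 0 0 1'
python3 - <<'E'
from h import *
import cv2
p,t=pose(100.5,.024)
plan([*p,.078],-t)
for n in("scene","wrist"):
    c=bot.capture(n);f=c['frame'][:,:,::-1]
    cv2.imwrite(f'pics/{n}2.png',cv2.resize(f[150:270,215:375],None,fx=5,fy=5) if n=='scene' else f)
E
```

```text
time_s: 3.95
tcp_pos: [0.5988, 0.1711, 0.0801]
tcp_rot: [0.705, -0.061, 0.704, 0.061]
ft_force: [-0.1, -0.3, -0.3]
grip_width: 0.0002
t 3.95 pos [0.5988 0.1711 0.0801] q [-0.13  0.87 -0.4   1.67  0.48  0.7  -0.61] F [-0.1 -0.3 -0.3] w 0.0002
tool z [0.985 0.173 0.001] tool y [-0.173  0.985  0.   ]
rotvec(tool) [-0.009  0.001 -0.   ]
shift cur frame [  2.1   2.7 -15.6] shift target frame [  2.1   2.9 -15.6] world [-15.8  -0.   -2.1]
```

View pics/wrist2.png

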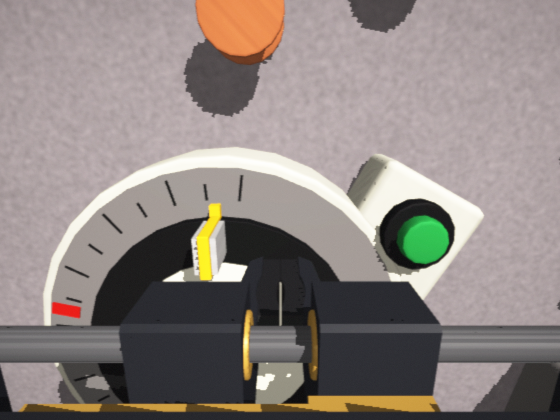

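View pics/scene2.png

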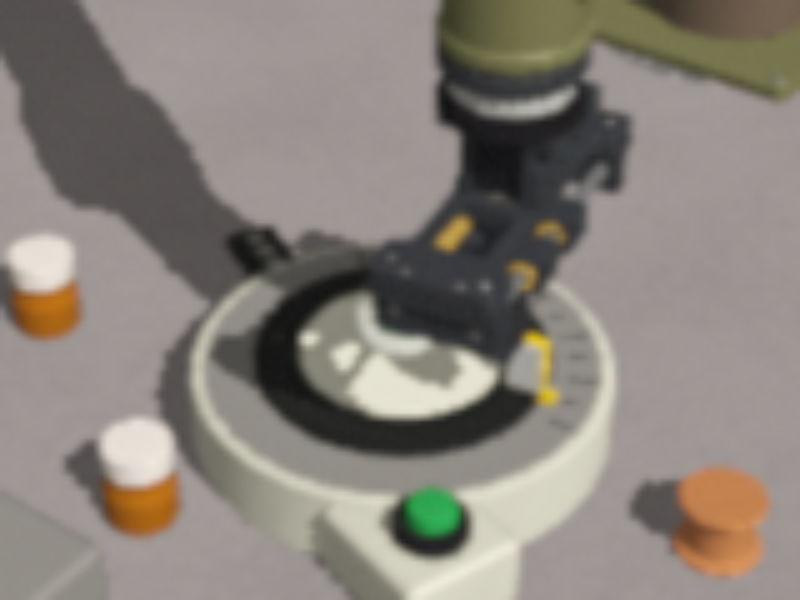

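```bash
python3 -m jog '0 0 0 2 1 -4 1;0 0 0 0 1 -4 1;0 0 0 0 1 -3 1;0 0 0 0 0 -3 1;0 0 0 0 0 -2 1'
python3 - <<'E'
from h import *
import cv2
p,t=pose(100.5,.024)
plan([*p,.078],-t)
for n in("wrist",):
    c=bot.capture(n);f=c['frame'][:,:,::-1]
    cv2.imwrite(f'pics/{n}3.png',f)
E
```

```text
time_s: 4.68
tcp_pos: [0.582, 0.1709, 0.0776]
tcp_rot: [0.704, -0.062, 0.704, 0.061]
ft_force: [0.3, -0.9, 0.1]
grip_width: 0.0002
t 4.675 pos [0.582  0.1709 0.0776] q [-0.14  0.86 -0.39  1.72  0.49  0.66 -0.63] F [ 0.3 -0.9  0.1] w 0.0002
tool z [ 0.985  0.173 -0.   ] tool y [-0.173  0.985 -0.   ]
rotvec(tool) [-0.009 -0.     0.   ]
shift cur frame [-0.4 -0.1  1. ] shift target frame [-0.4 -0.1  1. ] world [1.  0.1 0.4]
```

View pics/wrist3.png

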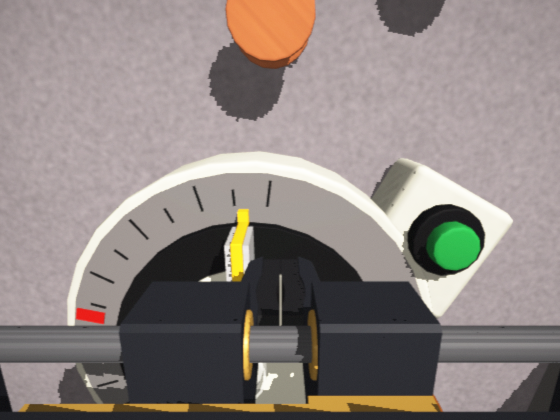

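```bash
python3 -m jog '-0.06 0 0 0 1.3 -4.8 1;-0.06 0 0 0 1.3 -4.8 1;-0.06 0 0 0 1.3 -4.8 1;-0.06 0 0 0 1.3 -4.8 1;-0.06 0 0 0 1.3 -4.8 1'
python3 - <<'E'
from h import *
import cv2
p,t=pose(100.5+17.2,.024)
plan([*p,.078],-t)
for n in("wrist",):
    c=bot.capture(n);f=c['frame'][:,:,::-1]
    cv2.imwrite(f'pics/{n}4.png',f)
E
```

```text
time_s: 5.35
tcp_pos: [0.5571, 0.1702, 0.0776]
tcp_rot: [0.687, -0.167, 0.687, 0.167]
ft_force: [0.9, -0.1, -0.9]
grip_width: 0.0007
t 5.35 pos [0.5571 0.1702 0.0776] q [-0.11  0.85 -0.46  1.79  0.59  0.64 -0.44] F [ 0.9 -0.1 -0.9] w 0.0007
tool z [0.888 0.46  0.   ] tool y [-0.46   0.888 -0.   ]
rotvec(tool) [-0.005  0.     0.   ]
shift cur frame [-0.4 -0.6  0.8] shift target frame [-0.4 -0.6  0.8] world [ 1.  -0.2  0.4]
```

View pics/wrist4.png

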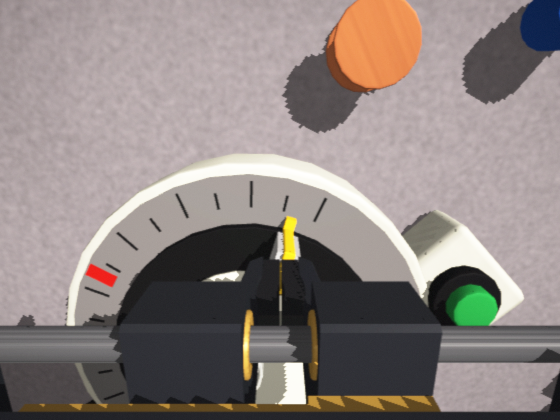

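Run:
```python
from h import *
import cv2
c=bot.capture('wrist');s,R=tool();M=R.as_matrix();p=s['tcp_pos']
print(-c['R'].T@c['t'],p)
for n,d in [('tcp',(0,0,0)),('tip',(.008,0,0)),('tip y+9',(.008,.009,0)),('tip z+17',(.008,.009,.0175)),('tip z-17',(.008,.009,-.0175))]:
    print(n,proj(c,p+M@np.array(d)).round(0))
for th in (100.5,102):
  for r,z in((.096,.054),(.088,.094),(.066,.094),(.088,.058)):
    a=np.radians(th);print(th,r,z,proj(c,[C[0]+r*np.cos(a),C[1]+r*np.sin(a),z]).round(0))
f=c['frame'][:,:,::-1];cv2.imwrite('pics/w5.png',cv2.resize(f[200:360,200:400],None,fx=4,fy=4,interpolation=cv2.INTER_CUBIC))
c=bot.capture('scene');f=c['frame'][:,:,::-1];cv2.imwrite('pics/s5.png',cv2.resize(f[150:270,215:375],None,fx=5,fy=5,interpolation=cv2.INTER_CUBIC))
```

```text
[0.52321292 0.23593017 0.25304247] [0.55672581 0.17002109 0.07756073]
tcp [279. 253.]
tip [279. 248.]
tip y+9 [279. 232.]
tip z+17 [311. 233.]
tip z-17 [248. 232.]
100.5 0.096 0.054 [289. 220.]
100.5 0.088 0.094 [286. 260.]
100.5 0.066 0.094 [273. 298.]
100.5 0.088 0.058 [285. 235.]
102 0.096 0.054 [285. 219.]
102 0.088 0.094 [281. 259.]
102 0.066 0.094 [270. 297.]
102 0.088 0.058 [281. 234.]
```

View pics/w5.png

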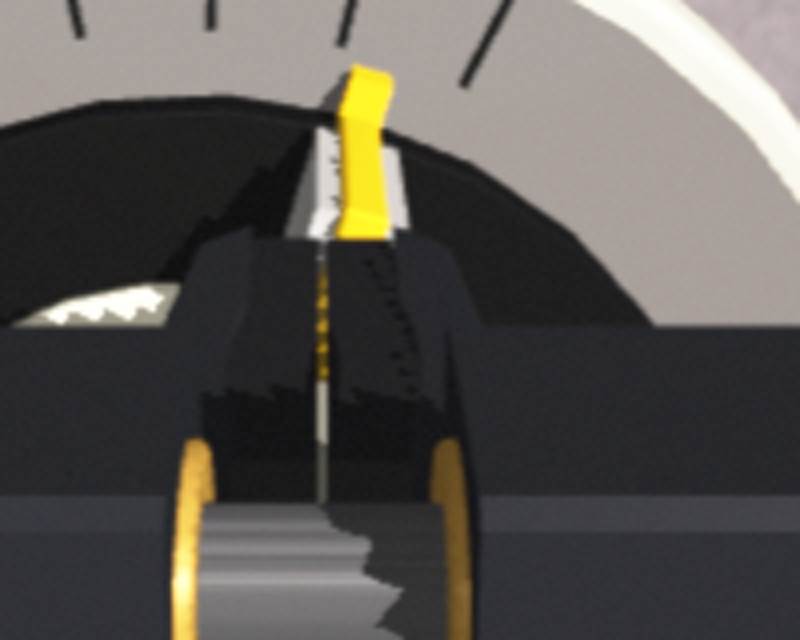

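View pics/s5.png

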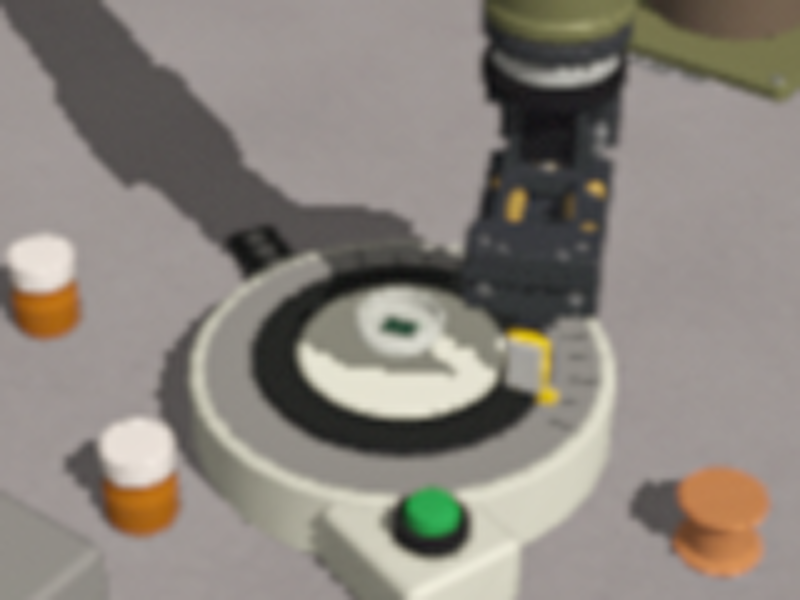

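Run:
```python
from h import *
import cv2
s,R=tool();M=R.as_matrix();p=s['tcp_pos']
for n in('scene','wrist'):
    c=bot.capture(n);f=c['frame'][:,:,::-1].copy()
    x0,y0,w,h=(255,130,120,120) if n=='scene' else (0,0,560,420)
    k=5 if n=='scene' else 1.4
    g=cv2.resize(f[y0:y0+h,x0:x0+w],None,fx=k,fy=k,interpolation=cv2.INTER_CUBIC)
    def pt(X,col):
        u=(proj(c,X)-[x0,y0]+.5)*k;cv2.circle(g,(int(u[0]),int(u[1])),3,col,-1)
    for x in(.008,-.05):
      for y in(-.009,.009):
        for z in(-.0175,.0175): pt(p+M@np.array([x,y,z]),(0,0,255) if x>0 else (255,0,0))
    a=np.radians(101)
    for r in(.066,.09):
      for z in(.06,.094): pt([C[0]+r*np.cos(a),C[1]+r*np.sin(a),z],(0,255,0))
    cv2.imwrite(f'pics/{n}6.png',g)
```

```text
(no output)
```

View pics/scene6.png

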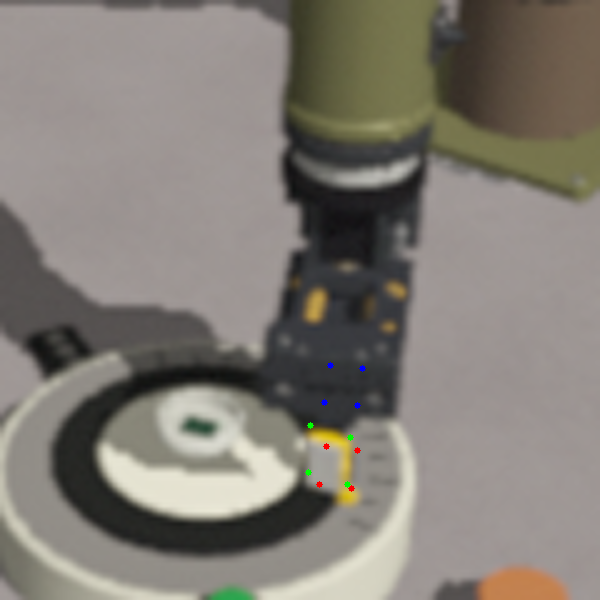

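View pics/wrist6.png

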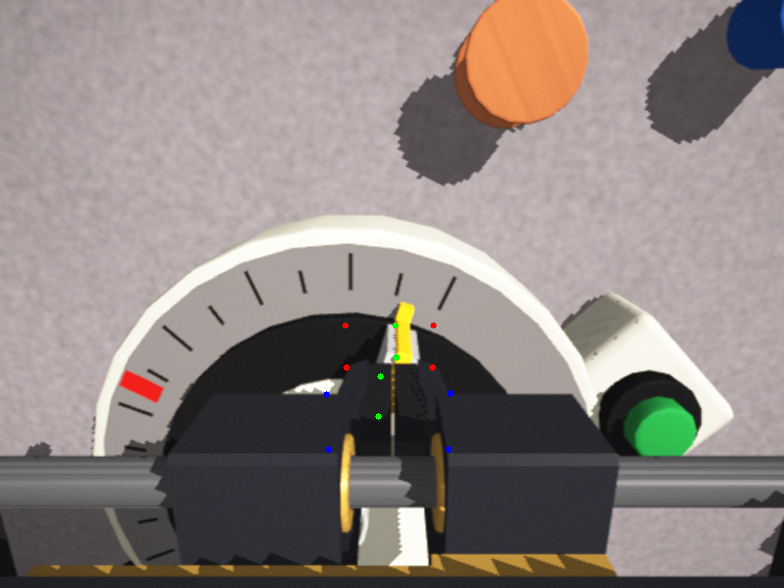

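Run:
```python
from h import *
c=bot.capture('wrist');s,R=tool();M=R.as_matrix();p=s['tcp_pos']
for x in(.008,0,-.01,-.02,-.03,-.04,-.056):
  print(x,*[proj(c,p+M@np.array([x,y,z])).round(0) for y,z in((.009,-.0175),(.009,.0175),(.037,-.06))])
print(c['intrinsics'],(M.T@(-c['R'].T@c['t']-p)).round(4),(c['R']@M).round(3),s['q'])
```

```text
0.008 [247. 232.] [310. 232.] [166. 182.]
0 [246. 237.] [311. 237.] [161. 186.]
-0.01 [244. 244.] [313. 244.] [154. 190.]
-0.02 [242. 252.] [315. 252.] [146. 195.]
-0.03 [239. 260.] [317. 260.] [138. 200.]
-0.04 [237. 270.] [319. 270.] [128. 206.]
-0.056 [232. 288.] [324. 288.] [109. 218.]
[[350.89950006   0.         280.08878901]
 [  0.         350.89950006 214.41924309]
 [  0.           0.           1.        ]] [-0.1755  0.0738  0.0009] [[ 0.    -0.001  1.   ]
 [-0.285 -0.959 -0.   ]
 [ 0.959 -0.285 -0.   ]] [-0.11485088  0.8485426  -0.45710268  1.79278172  0.58860302  0.63933631
 -0.44717073]
```

```bash
python3 -m jog '0 0 0 -20 0 0 1;0.15 0 0 0 -2 12 1;0.15 0 0 0 -2 12 1;0 0 0 0 -2 10 1;0 0 0 0 0 10 1'
python3 - <<'E'
from h import *
import cv2
p,t=pose(100.5,.040)
plan([*p,.098],-t)
c=bot.capture('wrist');f=c['frame'][:,:,::-1]
cv2.imwrite(f'pics/wrist7.png',f)
E
```

```text
time_s: 6.28
tcp_pos: [0.6016, 0.177, 0.0975]
tcp_rot: [0.704, -0.062, 0.704, 0.062]
ft_force: [0.8, 0.9, -0.1]
grip_width: 0.0004
t 6.275 pos [0.6016 0.177  0.0975] q [-0.14  0.86 -0.41  1.64  0.47  0.74 -0.6 ] F [ 0.8  0.9 -0.1] w 0.0004
tool z [ 0.985  0.175 -0.   ] tool y [-0.175  0.985 -0.001]
rotvec(tool) [-0.007 -0.     0.001]
shift cur frame [-0.5 -2.5 -3.3] shift target frame [-0.5 -2.5 -3.3] world [-2.8 -3.1  0.5]
```

View pics/wrist7.png

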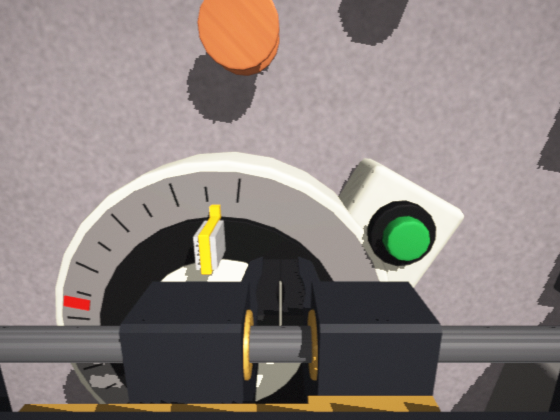

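```bash
python3 -m jog '0 0 0 -50 0 0 1;0 0 0 0 0 0 -1;0 0 0 0 0 0 -1;0 0 0 0 0 0 -1;0 0 0 0 0 0 -1'; python3 -m jog '0 0 0 0 0 0 -1;0 0 0 0 0 0 -1;0 0 0 0 0 0 -1;0 0 0 0 0 0 -1;0 0 0 0 0 0 -1'
python3 - <<'E'
from h import *
import cv2
s,R=tool();M=R.as_matrix();p=s['tcp_pos']
for n in('scene','wrist'):
    c=bot.capture(n);f=c['frame'][:,:,::-1].copy()
    x0,y0,w,h=(255,110,120,120) if n=='scene' else (0,0,560,420)
    k=5 if n=='scene' else 1.4
    g=cv2.resize(f[y0:y0+h,x0:x0+w],None,fx=k,fy=k,interpolation=cv2.INTER_CUBIC)
    def pt(X,col):
        u=(proj(c,X)-[x0,y0]+.5)*k;cv2.circle(g,(int(u[0]),int(u[1])),3,col,-1)
    for x in(.008,-.03,-.056):
      for y in(-.009,.009):
        for z in(-.044,.044): pt(p+M@np.array([x,y,z]),(0,0,255) if x>0 else (255,0,0) if x<-.05 else (255,0,255))
    cv2.imwrite(f'pics/{n}8.png',g)
E
```

```text
time_s: 6.95
tcp_pos: [0.6004, 0.1771, 0.1466]
tcp_rot: [0.704, -0.062, 0.705, 0.061]
ft_force: [0.1, -0.5, 0.0]
grip_width: 0.0385
time_s: 7.58
tcp_pos: [0.6011, 0.1774, 0.1476]
tcp_rot: [0.704, -0.061, 0.704, 0.061]
ft_force: [-0.2, -0.8, -0.7]
grip_width: 0.087
```

View pics/scene8.png

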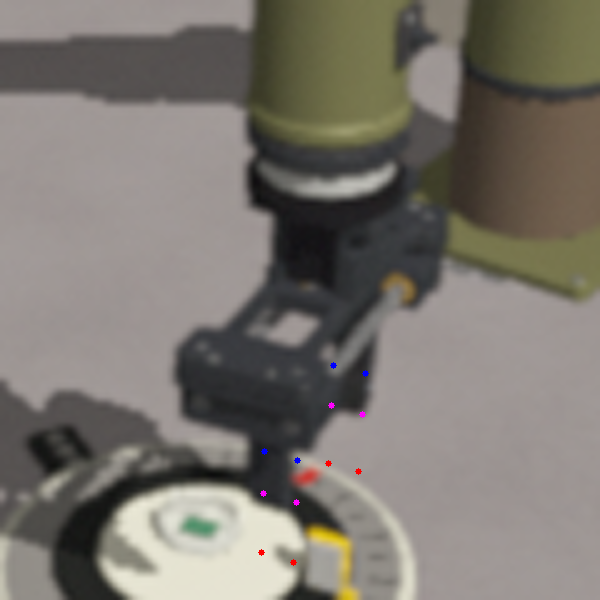

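View pics/wrist8.png

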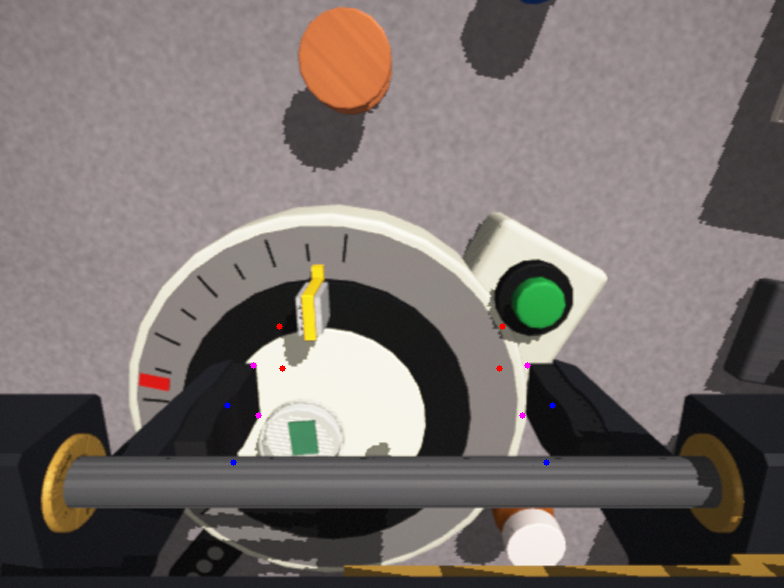

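```bash
python3 -m jog '0 0 0 0 0 0 1;0 0 0 0 0 0 1;0 0 0 0 0 0 1;0 0 0 0 0 0 1;0 0 0 0 0 0 1';python3 -m jog '0 0 0 30 0 0 1;0 0 0 30 0 0 1;0 0 0 20 0 0 1;0 0 0 10 0 0 1;0 0 0 8 0 0 1'
python3 - <<'E'
from h import *
import cv2
p,t=pose(100.5,.024)
plan([*p,.04],-t)
for n in("scene","wrist"):
    c=bot.capture(n);f=c['frame'][:,:,::-1]
    cv2.imwrite(f'pics/{n}9.png',cv2.resize(f[130:250,235:395],None,fx=5,fy=5) if n=='scene' else f)
E
```

```text
time_s: 8.3
tcp_pos: [0.6011, 0.1774, 0.1476]
tcp_rot: [0.704, -0.061, 0.704, 0.061]
ft_force: [-0.1, 0.0, 0.7]
grip_width: 0.0402
time_s: 8.93
tcp_pos: [0.6015, 0.1777, 0.0496]
tcp_rot: [0.705, -0.061, 0.704, 0.062]
ft_force: [0.2, -0.8, 0.1]
grip_width: 0.0008
t 8.925 pos [0.6015 0.1777 0.0496] q [-0.16  0.92 -0.38  1.67  0.51  0.65 -0.63] F [ 0.2 -0.8  0.1] w 0.0008
tool z [0.985 0.173 0.001] tool y [-0.173  0.985  0.   ]
rotvec(tool) [-0.009  0.001 -0.   ]
shift cur frame [  9.6  -3.3 -19.4] shift target frame [  9.6  -3.1 -19.4] world [-18.5  -6.6  -9.6]
```

View pics/scene9.png

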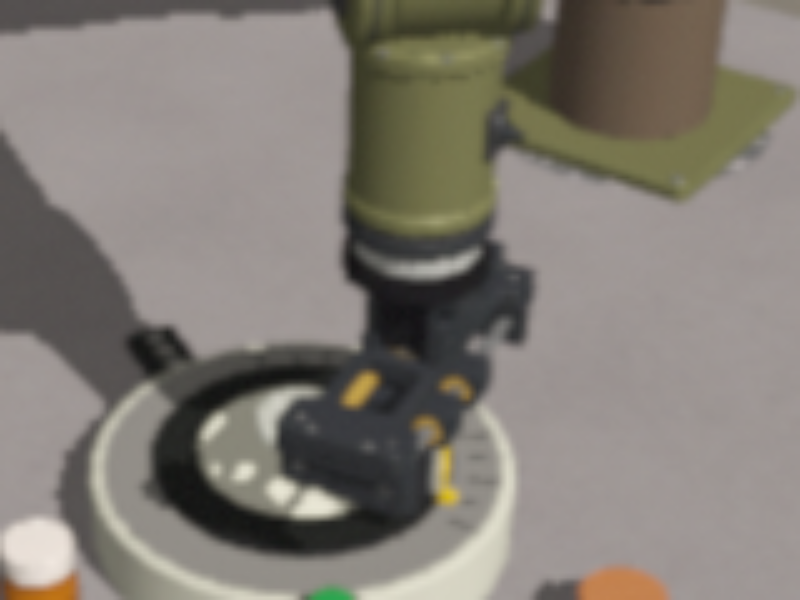

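View pics/wrist9.png

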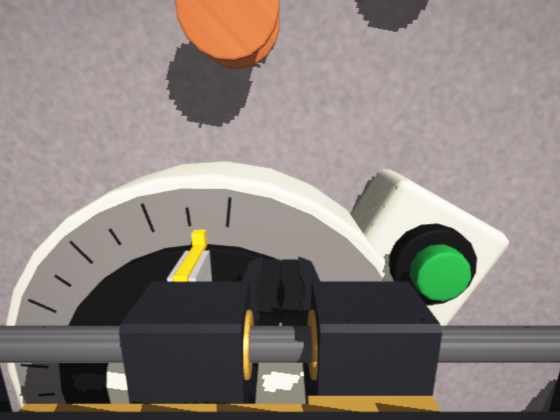

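```bash
python3 -m jog '0 0 0 5 0 0 1;0 0 0 5 -1 0 1;0 0 0 0 -1 -5 1;0 0 0 0 0 -5 1;0 0 0 0 0 -4 1'
python3 - <<'E'
from h import *
import cv2
p,t=pose(100.5,.024)
plan([*p,.04],-t)
for n in("wrist",):
    c=bot.capture(n);f=c['frame'][:,:,::-1]
    cv2.imwrite(f'pics/{n}10.png',f)
E
```

```text
time_s: 9.65
tcp_pos: [0.5872, 0.173, 0.0398]
tcp_rot: [0.704, -0.062, 0.704, 0.062]
ft_force: [-0.2, 0.6, 0.3]
grip_width: 0.0001
t 9.65 pos [0.5872 0.173  0.0398] q [-0.16  0.92 -0.36  1.72  0.52  0.6  -0.65] F [-0.2  0.6  0.3] w 0.0001
tool z [0.985 0.173 0.   ] tool y [-0.173  0.985 -0.   ]
rotvec(tool) [-0.009  0.     0.   ]
shift cur frame [-0.2 -1.2 -4.4] shift target frame [-0.2 -1.1 -4.5] world [-4.2 -1.9  0.2]
```

View pics/wrist10.png

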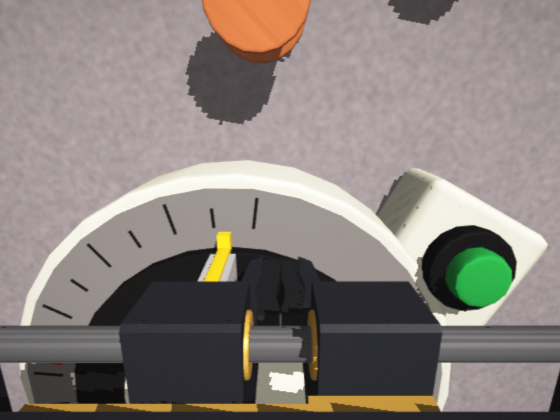

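```bash
python3 -m jog '0 0 0 0 -1 -4 1;-0.06 0 0 0 1.3 -4.8 1;-0.06 0 0 0 1.3 -4.8 1;-0.06 0 0 0 1.3 -4.8 1;-0.06 0 0 0 1.3 -4.8 1'
python3 - <<'E'
from h import *
import cv2
p,t=pose(100.5+13.75,.024)
plan([*p,.04],-t)
for n in("wrist",):
    c=bot.capture(n);f=c['frame'][:,:,::-1]
    cv2.imwrite(f'pics/{n}11.png',f)
E
```

```text
time_s: 10.32
tcp_pos: [0.5639, 0.1714, 0.0397]
tcp_rot: [0.692, -0.147, 0.692, 0.147]
ft_force: [2.4, -0.2, 0.1]
grip_width: 0.0001
t 10.325 pos [0.5639 0.1714 0.0397] q [-0.14  0.91 -0.41  1.79  0.61  0.57 -0.52] F [ 2.4 -0.2  0.1] w 0.0001
tool z [0.914 0.406 0.   ] tool y [-0.406  0.914 -0.   ]
rotvec(tool) [-0.005  0.     0.   ]
shift cur frame [-0.3 -0.2 -1. ] shift target frame [-0.3 -0.2 -1. ] world [-0.8 -0.6  0.3]
```

View pics/wrist11.png

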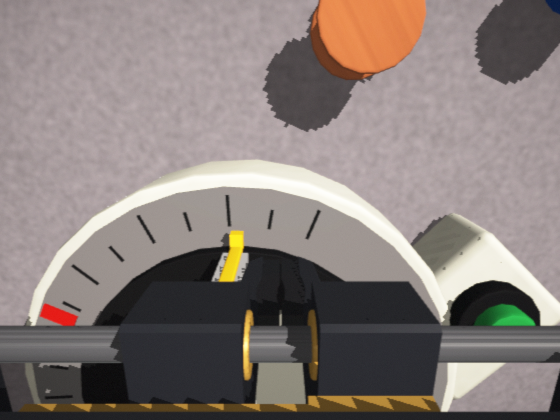

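```bash
python3 -m jog '-0.06 0 0 0 1.3 -4.8 1;-0.06 0 0 0 1.3 -4.8 1;-0.06 0 0 0 1.3 -4.8 1;-0.06 0 0 0 1.3 -4.8 1;-0.06 0 0 0 1.3 -4.8 1';  python3 -m jog '-0.06 0 0 0 1.3 -4.8 1;-0.06 0 0 0 1.3 -4.8 1;-0.06 0 0 0 1.3 -4.8 1;-0.06 0 0 0 1.3 -4.8 1;-0.06 0 0 0 1.3 -4.8 1'
python3 - <<'E'
from h import *
import cv2
p,t=pose(100.5+13.75+34.4,.024)
plan([*p,.04],-t)
for n in("wrist",):
    c=bot.capture(n);f=c['frame'][:,:,::-1]
    cv2.imwrite(f'pics/{n}12.png',f)
    pickle.dump(c,open('pics/w12.pkl','wb'))
E
```

```text
time_s: 11.0
tcp_pos: [0.5399, 0.1647, 0.0396]
tcp_rot: [0.662, -0.248, 0.662, 0.248]
ft_force: [1.3, -0.3, -0.1]
grip_width: 0.0003
time_s: 11.62
tcp_pos: [0.5191, 0.1515, 0.0397]
tcp_rot: [0.618, -0.345, 0.617, 0.345]
ft_force: [1.0, 0.2, -0.2]
grip_width: 0.0004
t 11.625 pos [0.5191 0.1515 0.0397] q [-0.07  0.89 -0.51  1.93  0.83  0.54 -0.14] F [ 1.   0.2 -0.2] w 0.0004
tool z [0.525 0.851 0.   ] tool y [-0.851  0.525  0.   ]
rotvec(tool) [-0.005  0.    -0.   ]
shift cur frame [-0.3  0.1 -1.6] shift target frame [-0.3  0.1 -1.6] world [-0.9 -1.3  0.3]
```

View pics/wrist12.png

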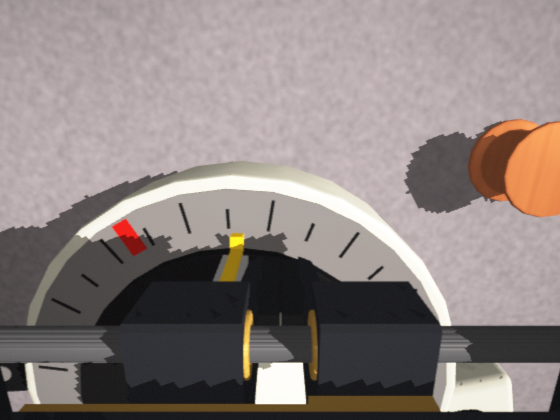

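```bash
cat >> h.py <<'E'
def ang(c,lst):
    for n,u,v in lst:
        X=back(c,u,v,.054)[:2];d=X-C;print(n,X.round(4),np.hypot(*d).round(4),np.degrees(np.arctan2(d[1],d[0])).round(2))
E
python3 - <<'E'
from h import *
ang(pickle.load(open('pics/w12.pkl','rb')),[('ptr',236.5,234),('red_in',138,252),('red_mid',129,237.5)])
E
```

```text
ptr [0.4953 0.1423] 0.0956 145.42
red_in [0.4775 0.0956] 0.0968 175.52
red_mid [0.4692 0.0966] 0.1052 175.32
```

```bash
python3 -m jog '-0.06 0 0 0 1.3 -4.8 1;-0.06 0 0 0 1.3 -4.8 1;-0.06 0 0 0 1.3 -4.8 1;-0.06 0 0 0 1.3 -4.8 1;-0.06 0 0 0 1.3 -4.8 1';  python3 -m jog '-0.04 0 0 0 0.9 -3.2 1;-0.04 0 0 0 0.9 -3.2 1;-0.03 0 0 0 0.7 -2.4 1;-0.03 0 0 0 0.7 -2.4 1;0 0 0 0 0 0 1'
python3 - <<'E'
from h import *
import cv2
p,t=pose(100.5+13.75+34.4+25.2,.024)
plan([*p,.04],-t)
for n in("wrist",):
    c=bot.capture(n);f=c['frame'][:,:,::-1]
    cv2.imwrite(f'pics/{n}13.png',cv2.resize(f[170:300,120:320],None,fx=4,fy=4,interpolation=cv2.INTER_CUBIC))
    pickle.dump(c,open('pics/w13.pkl','wb'))
E
```

```text
time_s: 12.3
tcp_pos: [0.5032, 0.1328, 0.0397]
tcp_rot: [0.559, -0.433, 0.559, 0.433]
ft_force: [1.7, 0.8, -0.4]
grip_width: 0.0004
time_s: 12.92
tcp_pos: [0.4976, 0.1216, 0.0395]
tcp_rot: [0.528, -0.47, 0.529, 0.47]
ft_force: [0.3, -0.1, -0.5]
grip_width: 0.0004
t 12.925 pos [0.4976 0.1216 0.0395] q [ 0.02  0.89 -0.59  2.02  0.98  0.55  0.17] F [ 0.3 -0.1 -0.5] w 0.0004
tool z [ 0.117  0.993 -0.001] tool y [-0.993  0.117  0.   ]
rotvec(tool) [-0.009 -0.001 -0.   ]
shift cur frame [-0.5  0.4 -1.3] shift target frame [-0.5  0.4 -1.3] world [-0.5 -1.2  0.5]
```

View pics/wrist13.png

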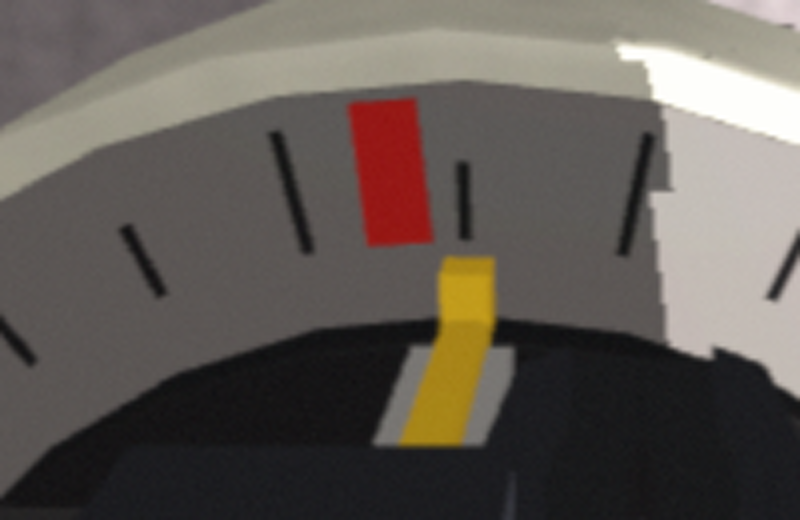

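```bash
python3 - <<'E'
from h import *
f=lambda u,v:cr(u,v,120,170,4)
ang(pickle.load(open('pics/w13.pkl','rb')),[('ptr',*f(467,258)),('red_in',*f(400,245)),('red_mid',*f(391,172))])
E
python3 -m jog '-0.02 0 0 0 0.5 -1.6 1;-0.02 0 0 0 0.5 -1.6 1;-0.015 0 0 0 0.3 -1.2 1;-0.01 0 0 0 0.2 -0.8 1;0 0 0 0 0 0 1'
python3 - <<'E'
from h import *
import cv2
for n in("wrist",):
    c=bot.capture(n);f=c['frame'][:,:,::-1]
    cv2.imwrite(f'pics/{n}14.png',cv2.resize(f[170:300,120:320],None,fx=4,fy=4,interpolation=cv2.INTER_CUBIC))
    pickle.dump(c,open('pics/w14.pkl','wb'))
E
```

```text
ptr [0.4803 0.103 ] 0.0949 170.89
red_in [0.4777 0.0952] 0.0966 175.72
red_mid [0.4684 0.0957] 0.1059 175.85
time_s: 13.6
tcp_pos: [0.4957, 0.1169, 0.0396]
tcp_rot: [0.513, -0.487, 0.513, 0.487]
ft_force: [0.1, 0.7, -0.1]
grip_width: 0.0004
```

View pics/wrist14.png

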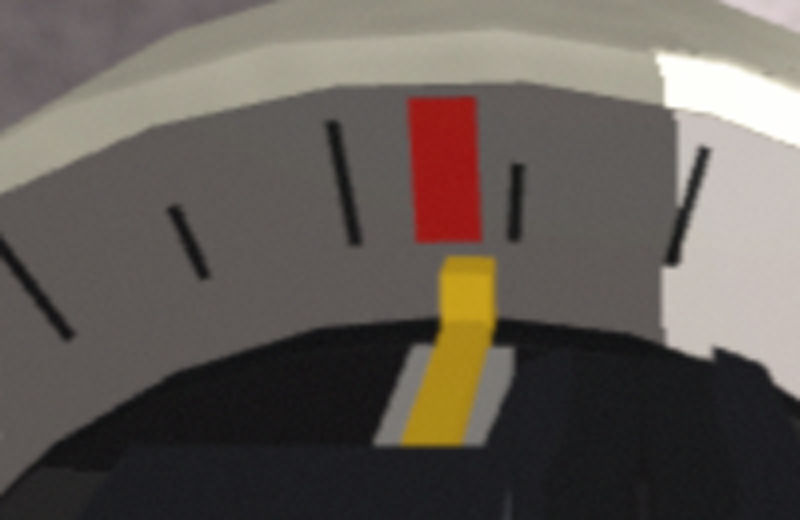

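```bash
python3 -m jog '-0.008 0 0 0 0.2 -0.64 1;-0.008 0 0 0 0.2 -0.64 1;-0.007 0 0 0 0.1 -0.56 1;0 0 0 0 0 0 1;0 0 0 0 0 0 1'
python3 - <<'E'
from h import *
import cv2
for n in("wrist",):
    c=bot.capture(n);f=c['frame'][:,:,::-1]
    cv2.imwrite(f'pics/{n}15.png',cv2.resize(f[170:300,120:320],None,fx=4,fy=4,interpolation=cv2.INTER_CUBIC))
    pickle.dump(c,open('pics/w15.pkl','wb'))
E
```

```text
time_s: 14.28
tcp_pos: [0.4953, 0.1151, 0.0396]
tcp_rot: [0.507, -0.493, 0.507, 0.493]
ft_force: [-0.3, 1.5, 0.2]
grip_width: 0.0001
```

View pics/wrist15.png

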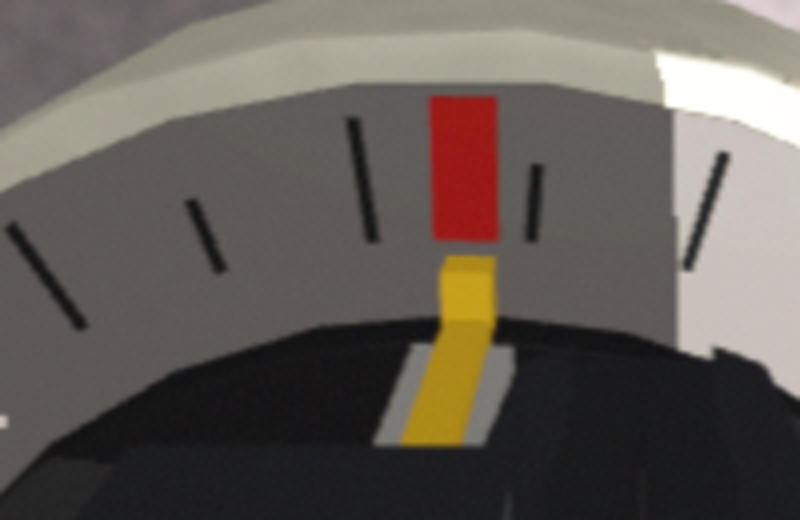

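```bash
python3 -m jog '0 0 0 0 0 5 1;0 0 0 0 0 10 1;0 0 0 0 0 0 1;0 0 0 0 0 0 1;0 0 0 0 0 0 1';python3 -m jog '0 0 0 -30 0 0 1;0 0 0 -40 0 0 1;0 0 0 -20 0 0 1;0 0 0 0 0 0 1;0 0 0 0 0 0 1'
python3 - <<'E'
from h import *
import cv2
plan([.6805,.185,.15],[0,1]);plan([.6805,.185,.15],[1,0])
for n in("wrist",):
    c=bot.capture(n);f=c['frame'][:,:,::-1]
    cv2.imwrite(f'pics/{n}16.png',f)
    pickle.dump(c,open('pics/w16.pkl','wb'))
    cv2.imwrite(f'pics/{n}16c.png',cv2.resize(f[130:290,150:350],None,fx=4,fy=4,interpolation=cv2.INTER_CUBIC))
E
```

```text
time_s: 14.95
tcp_pos: [0.4957, 0.1299, 0.0395]
tcp_rot: [0.507, -0.493, 0.507, 0.493]
ft_force: [-0.2, -0.6, 0.2]
grip_width: 0.0005
time_s: 15.58
tcp_pos: [0.4953, 0.1296, 0.1288]
tcp_rot: [0.507, -0.493, 0.508, 0.493]
ft_force: [-0.9, -0.6, -0.9]
grip_width: 0.0002
t 15.575 pos [0.4953 0.1296 0.1288] q [ 0.11  0.77 -0.76  1.96  0.79  0.74  0.4 ] F [-0.9 -0.6 -0.9] w 0.0002
tool z [ 0.029  1.    -0.001] tool y [-1.     0.029  0.001]
rotvec(tool) [-0.029 -0.001 -0.001]
shift cur frame [ -21.5 -183.5   60.8] shift target frame [ -21.2 -185.2   55.4] world [185.2  55.4  21.2]
t 15.575 pos [0.4953 0.1296 0.1288] q [ 0.11  0.77 -0.76  1.96  0.79  0.74  0.4 ] F [-0.9 -0.6 -0.9] w 0.0002
tool z [ 0.029  1.    -0.001] tool y [-1.     0.029  0.001]
rotvec(tool) [ 1.542 -0.002 -0.   ]
shift cur frame [ -21.5 -183.5   60.8] shift target frame [-21.2  55.4 185.2] world [185.2  55.4  21.2]
```

View pics/wrist16.png

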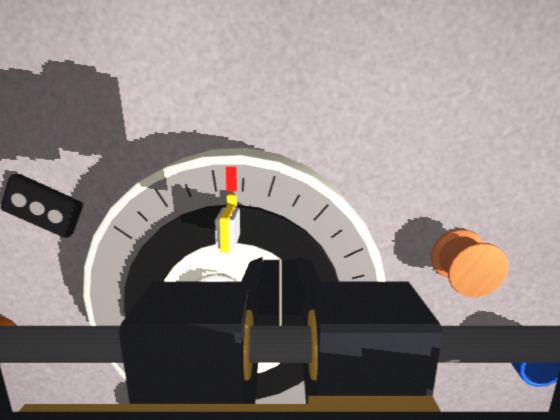

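View pics/wrist16c.png

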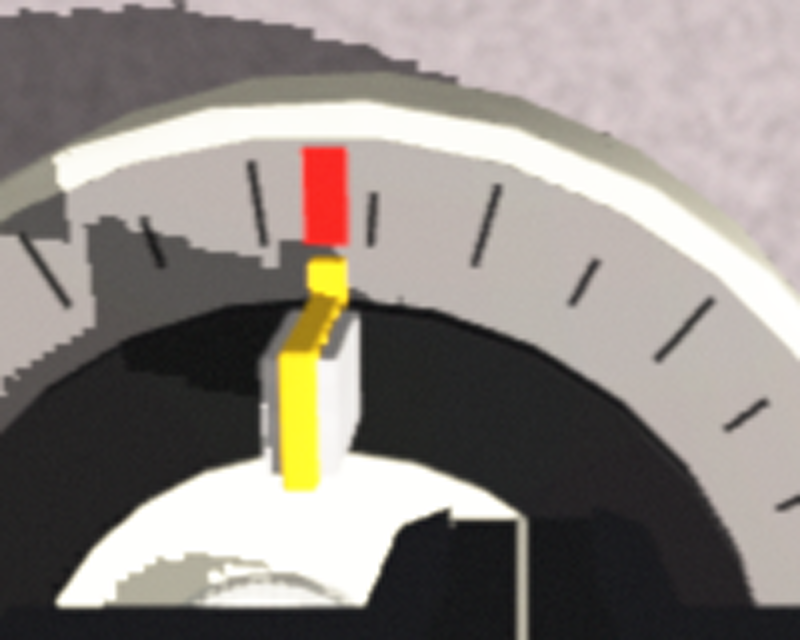

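```bash
python3 -m jog '0 0 0 0 -45.9 15.2 1;0 0 0 0 -45.9 15.2 1;0 0 0 0 -45.9 15.2 1;0 0 0 0 -45.9 15.2 1;0 0 0 0 0 0 1'
python3 - <<'E'
from h import *
import cv2
plan([.6805,.185,.06],[0,1])
s,R=tool();M=R.as_matrix();p=s['tcp_pos']
for n in("scene","wrist","top"):
    c=bot.capture(n);f=c['frame'][:,:,::-1].copy()
    a,b=proj(c,p+M@[-.032,0,0]),proj(c,[.6805,.185,.068]);print(n,a,b)
    cv2.imwrite(f'pics/{n}17.png',f if n=='wrist' else cv2.resize(f[150:270,235:395] if n=='scene' else f[140:260,165:325],None,fx=5,fy=5))
E
```

```text
time_s: 16.25
tcp_pos: [0.6828, 0.1866, 0.1274]
tcp_rot: [0.508, -0.492, 0.507, 0.492]
ft_force: [-1.4, 0.8, -0.0]
grip_width: 0.0005
t 16.25 pos [0.6828 0.1866 0.1274] q [ 0.01  0.99 -0.77  1.34  0.71  1.1   0.69] F [-1.4  0.8 -0. ] w 0.0005
tool z [0.031 1.    0.001] tool y [-1.     0.031  0.   ]
rotvec(tool) [-0.031  0.001 -0.   ]
shift cur frame [67.4  2.3 -1.7] shift target frame [67.4  2.3 -1.6] world [ -2.3  -1.6 -67.4]
scene [302.03293914 222.71020293] [301.54005573 249.19242985]
wrist [279.77396528 282.63789811] [277.63761692 218.52282005]
top [229.62435871 170.47338078] [233.94051641 180.85977139]
```

View pics/scene17.png

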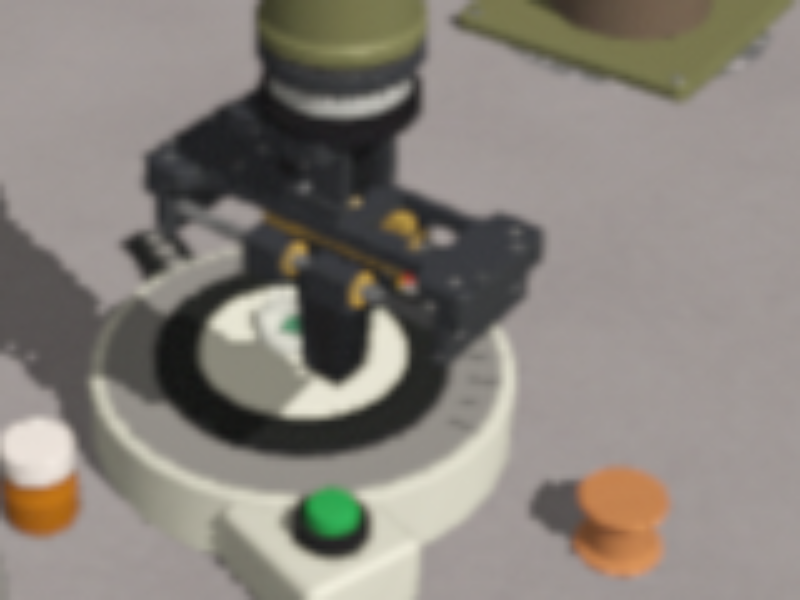

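View pics/wrist17.png

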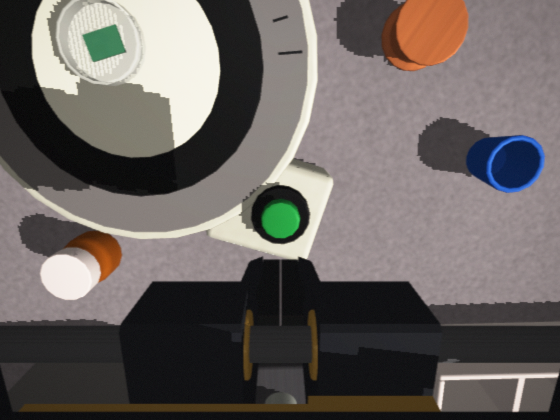

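Run:
```python
from h import *
c=bot.capture('wrist');B=back(c,281,219,.068);print(B)
plan([B[0],B[1],.04],[.031,1])
```

```text
[0.67976291 0.18668966 0.068     ]
t 16.45 pos [0.6794 0.1853 0.1288] q [ 0.02  0.98 -0.77  1.35  0.71  1.1   0.69] F [ 0.6 -1.1 -0.1] w 0.0009
tool z [ 0.027  1.    -0.002] tool y [-1.     0.027  0.002]
rotvec(tool) [ 0.004 -0.002 -0.002]
shift cur frame [88.8 -0.6  1.5] shift target frame [88.8 -0.4  1.4] world [  0.4   1.4 -88.8]
```

```bash
python3 -m jog '0 0 0 30 0 1 1;0 0 0 30 0 0 1;0 0 0 15 0 0 1;0 0 0 7 0 0 1;0 0 0 0 0 0 1'
python3 - <<'E'
from h import *
import cv2
plan([.6798,.1867,.036],[0,1])
for n in("scene","wrist"):
    c=bot.capture(n);f=c['frame'][:,:,::-1].copy()
    cv2.imwrite(f'pics/{n}18.png',f if n=='wrist' else cv2.resize(f[180:300,235:395],None,fx=5,fy=5))
E
```

```text
time_s: 17.08
tcp_pos: [0.6811, 0.1869, 0.048]
tcp_rot: [0.507, -0.493, 0.507, 0.493]
ft_force: [0.1, -0.9, -0.3]
grip_width: 0.0005
t 17.075 pos [0.6811 0.1869 0.048 ] q [-0.    1.08 -0.73  1.38  0.78  0.98  0.63] F [ 0.1 -0.9 -0.3] w 0.0005
tool z [0.029 1.    0.   ] tool y [-1.     0.029 -0.   ]
rotvec(tool) [-0.029  0.     0.   ]
shift cur frame [12.   1.3 -0.2] shift target frame [12.   1.3 -0.2] world [ -1.3  -0.2 -12. ]
```

View pics/scene18.png

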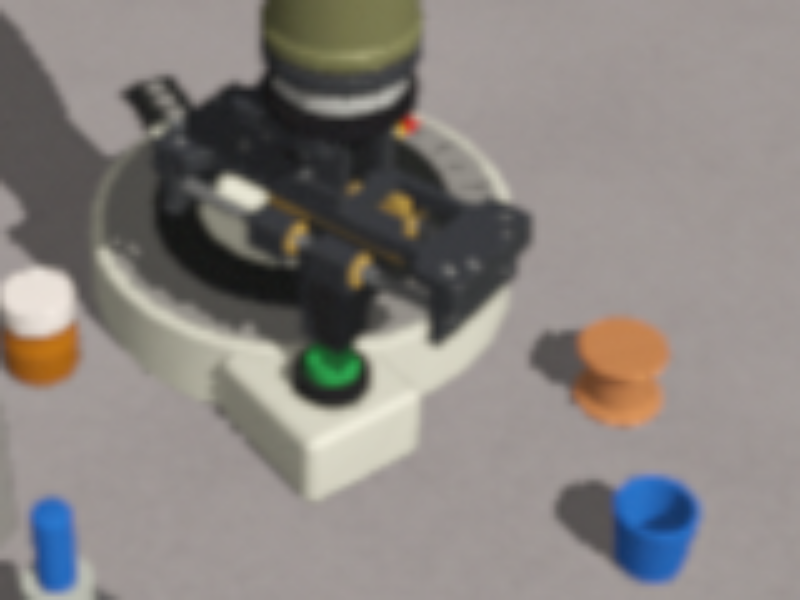

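View pics/wrist18.png

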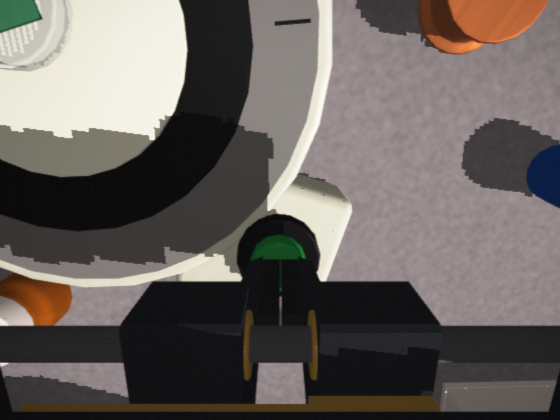

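```bash
python3 -m jog '0 0 0 4 1 0 1;0 0 0 4 0 0 1;0 0 0 3 0 0 1;0 0 0 2 0 0 1;0 0 0 0 0 0 1'; python3 -m jog '0 0 0 2 0 0 1;0 0 0 0 0 0 1;0 0 0 0 0 0 1;0 0 0 0 0 0 1;0 0 0 0 0 0 1'
```

```text
time_s: 17.8
tcp_pos: [0.6801, 0.1867, 0.0347]
tcp_rot: [0.507, -0.493, 0.507, 0.493]
ft_force: [-1.3, -0.8, 3.3]
grip_width: 0.0002
time_s: 18.42
tcp_pos: [0.6801, 0.1868, 0.0327]
tcp_rot: [0.507, -0.493, 0.507, 0.493]
ft_force: [-1.7, -0.4, 3.1]
grip_width: 0.0001
```

```bash
python3 -m jog '0 0 0 1.5 0 0 1;0 0 0 0 0 0 1;0 0 0 0 0 0 1;0 0 0 0 0 0 1;0 0 0 0 0 0 1'; python3 -m jog '0 0 0 1.5 0 0 1;0 0 0 0 0 0 1;0 0 0 0 0 0 1;0 0 0 0 0 0 1;0 0 0 0 0 0 1'
```

```text
time_s: 19.05
tcp_pos: [0.6801, 0.1868, 0.0324]
tcp_rot: [0.507, -0.493, 0.507, 0.493]
ft_force: [-3.2, -1.5, 10.9]
grip_width: 0.0004
time_s: 19.68
tcp_pos: [0.6802, 0.1868, 0.0322]
tcp_rot: [0.507, -0.493, 0.507, 0.492]
ft_force: [-5.7, -3.4, 17.6]
grip_width: 0.0006
```

Run:
```python
from h import *
import cv2
for n in("scene","wrist"):
    c=bot.capture(n);f=c['frame'][:,:,::-1].copy()
    cv2.imwrite(f'pics/{n}19.png',cv2.resize(f[200:300,220:340],None,fx=6,fy=6,interpolation=cv2.INTER_CUBIC) if n=='wrist' else cv2.resize(f[220:280,270:350],None,fx=8,fy=8,interpolation=cv2.INTER_CUBIC))
```

```text
(no output)
```

View pics/scene19.png

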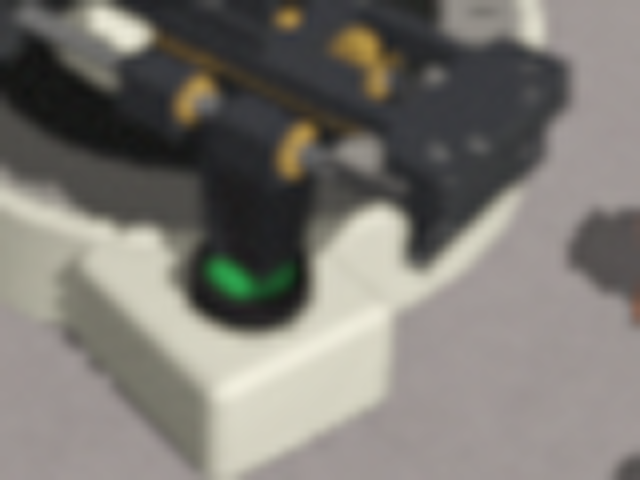

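View pics/wrist19.png

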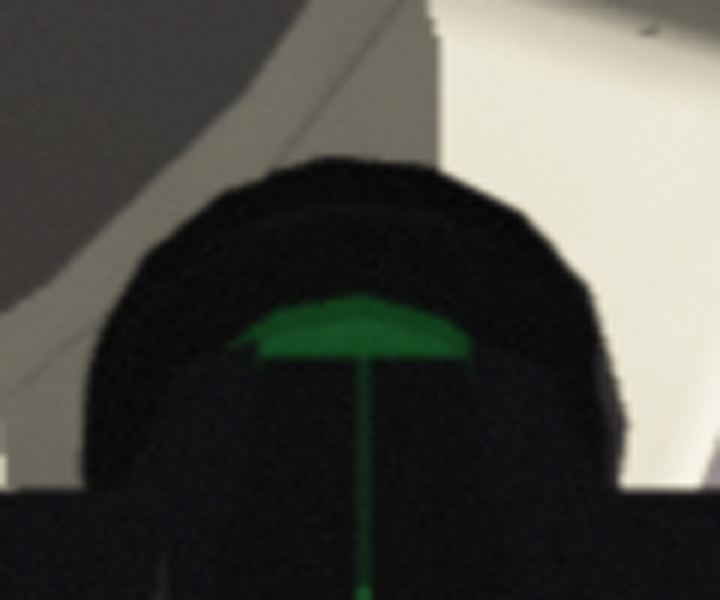

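```bash
python3 -m jog '0 0 0 -5 0 0 1;0 0 0 0 0 0 1;0 0 0 0 0 0 1;0 0 0 0 0 0 1;0 0 0 0 0 0 1'
python3 - <<'E'
from h import *
F=[];
for i in range(8): bot.capture('scene') and F.append(bot.read_state()['ft_force'])
print(bot.read_state()['tcp_pos'],np.mean(F,0))
E
python3 -m jog '0 0 0 -2.2 0 0 1;0 0 0 0 0 0 1;0 0 0 0 0 0 1;0 0 0 0 0 0 1;0 0 0 0 0 0 1'
python3 - <<'E'
from h import *
F=[];
for i in range(8): bot.capture('scene') and F.append(bot.read_state()['ft_force'])
print(bot.read_state()['tcp_pos'],np.mean(F,0))
E
python3 -m jog '0 0 0 -2.5 0 0 1;0 0 0 0 0 0 1;0 0 0 0 0 0 1;0 0 0 0 0 0 1;0 0 0 0 0 0 1'
python3 - <<'E'
from h import *
F=[];
for i in range(8): bot.capture('scene') and F.append(bot.read_state()['ft_force'])
print(bot.read_state()['tcp_pos'],np.mean(F,0))
E
```

```text
time_s: 20.4
tcp_pos: [0.6803, 0.1869, 0.0345]
tcp_rot: [0.507, -0.493, 0.507, 0.493]
ft_force: [-0.2, 0.2, 3.2]
grip_width: 0.0004
[0.68025489 0.18687399 0.03468607] [ 0.31661685 -0.49153141  2.9594157 ]
time_s: 21.42
tcp_pos: [0.6801, 0.1868, 0.0368]
tcp_rot: [0.507, -0.493, 0.507, 0.493]
ft_force: [1.5, 0.8, 0.9]
grip_width: 0.0003
[0.68006734 0.18682036 0.03682766] [1.2948275  0.35779801 1.8288287 ]
time_s: 22.45
tcp_pos: [0.6799, 0.1867, 0.0392]
tcp_rot: [0.507, -0.493, 0.507, 0.493]
ft_force: [0.4, -0.9, -0.4]
grip_width: 0.0004
[0.68004875 0.18678971 0.03931511] [0.39464936 0.02158571 0.03724582]
```

The force readings fit the button's spring curve (2.96 N at 3.6 mm, 1.8 N at 1.5 mm, a hard stop at 6 mm), so the press was complete. I'll retreat and check.

```bash
python3 -m jog '0 0 0 -40 0 0 1;0 0 0 -60 0 0 1;0 0 0 -40 -20 0 1;0 0 0 0 -20 0 1;0 0 0 0 0 0 1'; python3 -m jog '0 0 0 -10 0 50 1;0 0 0 0 0 50 1;0 0 0 0 0 50 1;0 0 0 0 0 30 1;0 0 0 0 0 0 1'
python3 - <<'E'
from h import *
import cv2
for n in("scene","top"):
    c=bot.capture(n);f=c['frame'][:,:,::-1].copy()
    pickle.dump(c,open(f'pics/{n}20.pkl','wb'))
    cv2.imwrite(f'pics/{n}20.png',cv2.resize(f[160:280,185:345],None,fx=5,fy=5,interpolation=cv2.INTER_CUBIC) if n=='top' else f)
a=cv2.imread('pics/top0.png').astype(int);d=np.abs(a-pickle.load(open('pics/top20.pkl','rb'))['frame'][:,:,::-1]).max(2).astype(np.uint8);cv2.imwrite('pics/diff.png',np.clip(d.astype(int)*3,0,255))
E
```

```text
time_s: 23.48
tcp_pos: [0.7209, 0.1852, 0.1793]
tcp_rot: [0.508, -0.493, 0.507, 0.492]
ft_force: [0.3, 0.4, 0.0]
grip_width: 0.0004
time_s: 24.1
tcp_pos: [0.7218, 0.3697, 0.1876]
tcp_rot: [0.505, -0.493, 0.506, 0.495]
ft_force: [-0.1, -0.3, 0.0]
grip_width: 0.0006[ WARN:0@2.237] global loadsave.cpp:1063 imwrite_ Unsupported depth image for selected encoder is fallbacked to CV_8U.
```

View pics/top20.png

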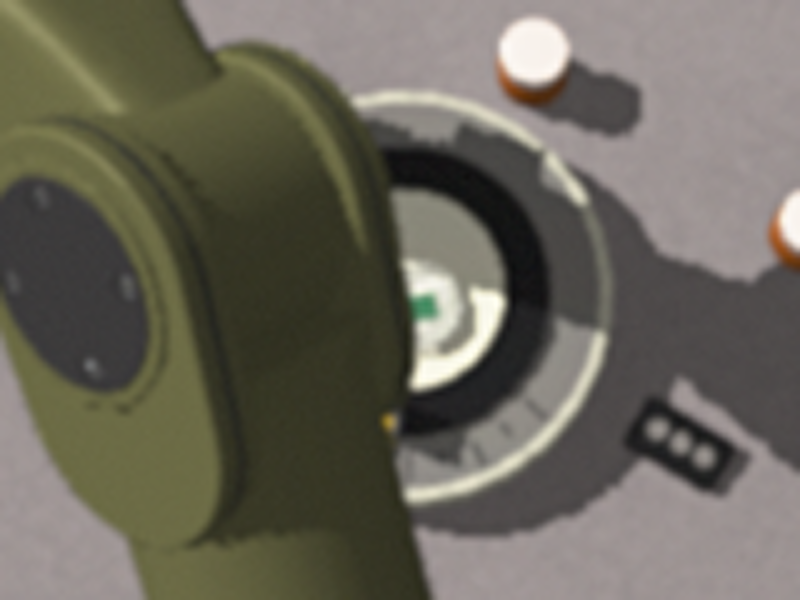

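View pics/scene20.png

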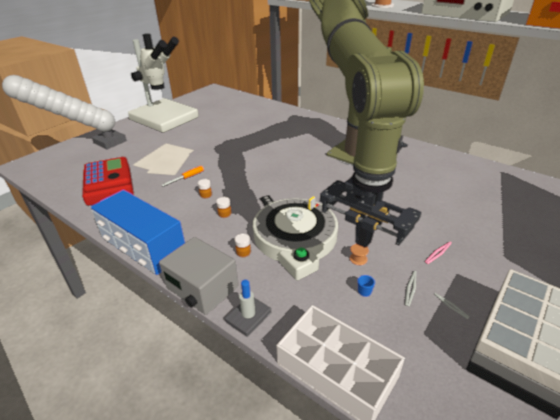

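View pics/diff.png

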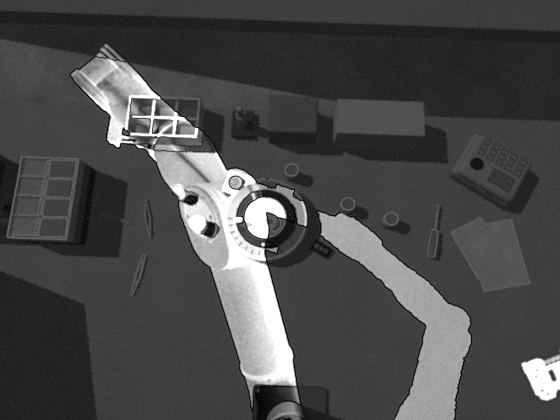

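Run:
```python
import cv2
f=cv2.imread('pics/scene20.png');cv2.imwrite('pics/s20c.png',cv2.resize(f[190:280,240:360],None,fx=6.5,fy=6.5,interpolation=cv2.INTER_CUBIC))
```

```text
(no output)
```

View pics/s20c.png

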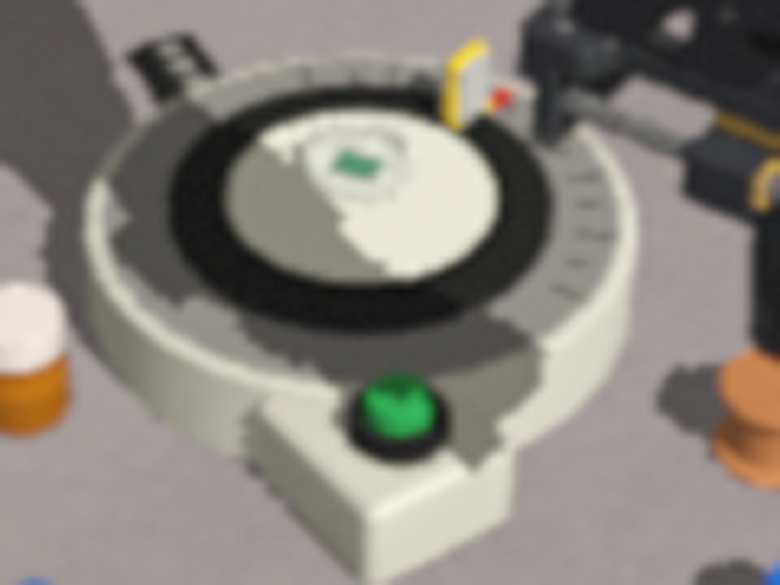

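```bash
python3 - <<'E'
from h import *
c=pickle.load(open('pics/scene20.pkl','rb'))
for th in(175.6,180,171):
  a=np.radians(th);print(th,[((proj(c,[C[0]+r*np.cos(a),C[1]+r*np.sin(a),z])-[240,190])*6.5).round(0) for r,z in((.096,.054),(.105,.054),(.068,.064),(.068,.094),(.088,.094))])
E
python3 -m jog '0 0 0 0 30 40 1;0 0 0 0 30 40 1;0 0 0 0 0 40 1;0 0 0 0 0 40 1;0 0 0 0 0 0 1'
python3 - <<'E'
from h import *
import cv2
for n in("top","wrist"):
    c=bot.capture(n);f=c['frame'][:,:,::-1].copy()
    pickle.dump(c,open(f'pics/{n}21.pkl','wb'))
    cv2.imwrite(f'pics/{n}21.png',cv2.resize(f[160:280,185:345],None,fx=5,fy=5,interpolation=cv2.INTER_CUBIC) if n=='top' else f)
E
```

```text
175.6 [array([490.,  98.]), array([502.,  89.]), array([454., 107.]), array([456.,  55.]), array([483.,  36.])]
180 [array([478.,  92.]), array([488.,  83.]), array([445., 103.]), array([447.,  51.]), array([471.,  31.])]
171 [array([503., 104.]), array([516.,  97.]), array([463., 112.]), array([465.,  59.]), array([495.,  42.])]
time_s: 24.82
tcp_pos: [0.668, 0.5293, 0.1878]
tcp_rot: [0.506, -0.493, 0.507, 0.494]
ft_force: [0.2, -0.2, -0.4]
grip_width: 0.0006
```

View pics/top21.png

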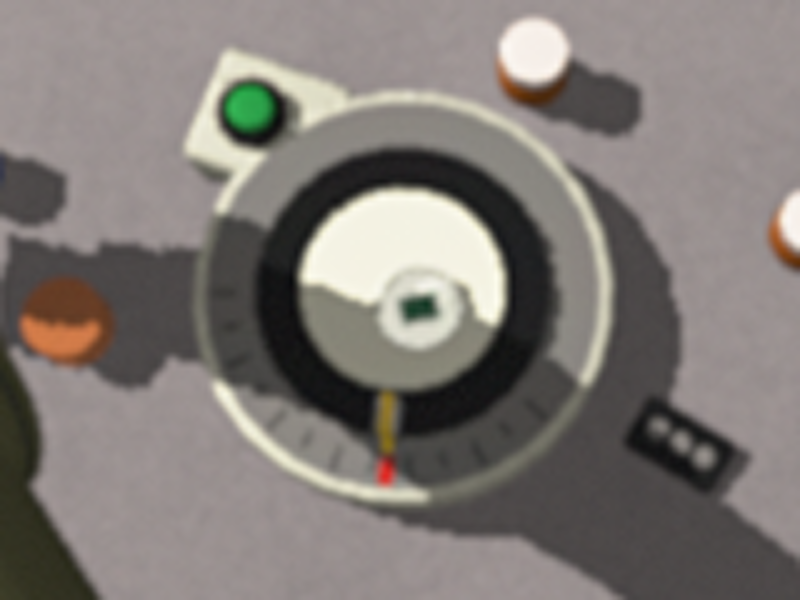

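View pics/wrist21.png

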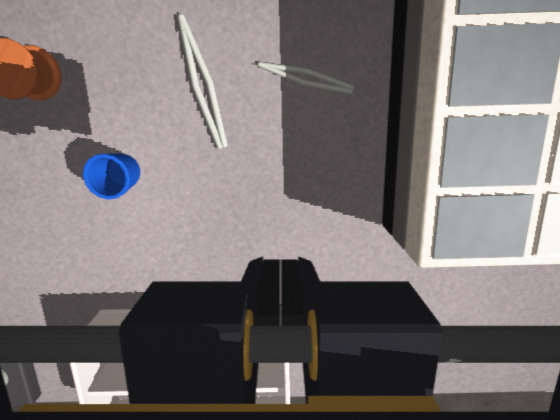

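```bash
python3 -c "
from workcell import bot
print(bot.job_done())"
```

```text
the job is handed in; nothing more can be done
None
```

I pushed the lever counter-clockwise with the closed fingertips until the yellow pointer met the red mark. I then backed off, pressed the green button to its stop, let it come up, and handed the job in at about 25 s of the 51 s allowed. `bot.job_done()` gave no verdict.

**Checks that passed:**
- **Pointer:** it was within about 0.4 mm of the middle of the red mark in the wrist picture taken after letting go. The last top picture shows it still in line.
- **Button:** the force followed the spring (about 1.8 N, then 3 N) up to a hard stop at about 6 mm, where it reached 17.6 N. It fell to 0 N on release, and the button looks up again.
- **Other things:** the dish, fob, spool and the jar by the base sit where they did at the start in the top pictures. The pot, driver and tweezers look unmoved too, though I did not measure them. The arm ended clear with almost no force on it.

**Disagreements:**
- **Fingertips:** they ended about 30 mm behind the reported TCP, not 8 mm ahead of it as stated. My first pass therefore went over the lever without touching it. I worked from the pictures after that, and the button contact height agreed with them.
- **Scene camera:** its positions differed from the other two cameras by up to about 1 cm, so I measured with the top and wrist cameras.

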